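# Hold the pet carrier's roof gate open

### The job

The small-pet carrier on the counter has to be loaded for a trip, so open its wire roof gate and hold it for me. With the gate still shut and latched, first squeeze together the safety catch (two flat upright lugs on the roof's rim) until its bolt is fully drawn back, then squeeze the gate's two round finger discs together to pull in both latch rods, swing the gate up past its half-open click to upright or a little beyond, and finish still holding it wide open with the gripper, because its spring pulls it back. Leave the other things where they stand.

Things in the scene. Friction and masses are not known exactly. Their poses are not given: they have to be found in the camera images.
- carrier: Small-pet travel carrier, fixed: grey tub, white slatted hood, 240 (x) x 300 (y) x 170 mm high. Origin: centre of its underside, z up. In its flat roof (top face 170 mm up) a wire gate covers a 140 x 190 mm opening; it is hinged on the opening's +x side and swings up and over towards +x. The safety catch stands on the roof's -x rim. Offsets below: carrier frame, gate shut, mm.
- gate_hinge (a point): Middle of the gate's hinge line, at (76, 0, 173.5). The hinge axis is the carrier's y axis; the point's axes are the carrier's.
- gate (a joint): Opening angle of the gate, rad: 0 shut (flat on the roof), 1.57 upright, stop at 1.70. A light spring and its weight (0.3 kg) pull it shut: 2.5 N at the discs when shut, 1 N upright. A springy nose on the back rim makes the half-open click: 4 to 5 N at the discs between 0.8 and 1.05 rad. Let go beyond it, the gate falls back onto the click at 1.1 to 1.2 rad: it does not stay wide open.
- gate_pinch (a point): Midpoint between the gate's two round black finger discs; moves with the gate. Shut: (-52, 0, 209.5), i.e. 128 mm from the hinge line along the gate and 36 mm off its wires. Site y = line of the discs and the squeeze, parallel to the hinge; z stands off the gate. Discs: 22 mm diameter, 6 mm thick, axis y, outer faces 64 mm apart at rest, 38 mm fully squeezed.
- rod_l (a joint): Inward travel of the +y side's disc and latch rod, m: 0 home, stop 0.013, rod clear of its keeper from 0.006. Sprung: 3 N at rest to 8 N fully in; springs back when let go. The 5 mm rod runs outward along y, 27 mm below the disc centre: fingertips stay less than 23 mm below that centre. The flat discs may turn between the fingertips as the gate swings, so the hand need not tilt.
- rod_r (a joint): The same for the latch rod and disc on the -y side. Both rods must be clear at once for the gate to lift.
- catch (a joint): Travel of the safety bolt, m: 0 to 0.003 locked (it lies over the gate's tongue and keeps the gate shut), clear of the tongue from 0.010, stop at 0.018. It slides towards the carrier's +y against about 3 N of friction and stays where it is left.
- catch_lug: Upright flat black lug that moves with the safety bolt, 22 (x) x 6 (y) x 34 mm, from 4 to 38 mm above the roof. Origin at roof height in the middle of its foot, at (-95, 49 + travel, 170) mm in the carrier frame. It is pushed towards +y, i.e. towards the fixed rest. The 5 mm bolt sticks out of it at its foot, up to 8 mm above the roof, towards -y.
- lug_face (a point): Centre of squeeze on the lug's outer (-y) face, 30 mm above the roof, at (-95, 46 + travel, 200) mm in the carrier frame.
- catch_rest: The fixed upright black finger rest of the safety catch, 22 (x) x 6 (y) x 38 mm. Origin at roof height, at (-95, 0, 170) mm in the carrier frame; the rest itself stands at y = 72 to 78 mm.
- rest_face (a point): Centre of squeeze on the rest's outer (+y) face, 30 mm above the roof, at (-95, 78, 200) mm in the carrier frame. Lug and rest are squeezed together along the carrier's y between this face and lug_face: 32 mm over both at the start, 14 mm fully squeezed.
- wire_gate: The steel wire gate panel, 150 x 176 mm, with the latch on it. Origin in the middle of the hinge line; shut, its axes are those of the carrier and the panel lies on its -x side.
- dish: Loose: white ceramic dish, 68 mm across, on the carrier's floor. Not to be disturbed. Origin under its centre.
- jar: Loose: clear jar with a black cap, 72 mm across, 100 mm high, standing beside the carrier. Origin under its centre.
- bottle: Loose: clear bottle, 60 mm across, 165 mm high, standing on the hinge side of the carrier. Origin under its centre.
- scoop: Loose: steel scoop with a wooden handle, 170 mm long, lying beside the carrier.
- mug: Loose: black mug, 80 mm across, 92 mm high.
- remote: Loose: black remote control, 155 x 44 x 18 mm, lying flat.
- carton: Loose: cardboard carton, 55 x 85 x 115 mm, standing.
- tumbler: Loose: glass tumbler, 70 mm across, 105 mm high.

How it is judged (in metres and radians):
On the way, in this order (a step that is already met when the one before it is completed fails the run):
1. the safety catch is squeezed fully back (at least 14 of its 18 mm) between the fingers, the gate still shut and both latch rods home (value of joint catch above 0.014 m and contact force between the fingers and catch_lug above 0.5 N and contact force between the fingers and catch_rest above 0.5 N and value of joint gate below 0.05 rad and value of joint each of rod_l, rod_r below 0.003 m), for 0.1 s.
2. the finger discs are squeezed so that both latch rods are drawn in at least 7 mm, the safety bolt staying back (value of joint each of rod_l, rod_r above 0.007 m and value of joint catch above 0.013 m), for 0.1 s.
3. the gate is swung past its half-open click (value of joint gate above 1.25 rad), for 0.1 s.
At the end, for the whole second after the job is handed in: The gate stands at least 83 degrees open (1.45 rad), still, held there by the gripper (at least 0.5 N of touch between the fingers and the gate or its latch), and the safety bolt is still drawn back (at least 13 mm) (value of joint gate above 1.45 rad and contact force between the fingers and wire_gate above 0.5 N and velocity of joint gate between -0.1 and 0.1 rad/s and value of joint catch above 0.013 m); the arm keeps its last pose, push and grip.
It fails at once if a bystander is pushed more than 30 mm from its place (distance of any of dish, jar, bottle, scoop, mug, remote, carton, tumbler from where it was at the start of the episode above 0.03 m).
It also fails if it takes over 46 s, if anything falls off the work surface, if the arm or the gripper's body presses on something with over 40 N, if the wrist force passes 120 N, or if a joint passes its speed limit or range.

### The arm

A 6-joint arm with a two-finger parallel gripper is mounted at the origin on the work surface. World frame = base frame: x ahead of the robot, y to its left, z up, the work surface at z = 0. Lengths are in m, angles in degrees, forces in N, time in s.
With the tool pointing down it reaches from about 0.375 to 0.9 m from the base axis. Payload 3.1 kg.
Tool frame: the origin (TCP) lies where the fingers leave the gripper's body, on its centre line; the fingertips stand bot.tips_ahead ahead of it and the grasp point (between the pads) lies 51 mm ahead of it (bot.tips_ahead is the distance from the TCP to the fingertips, in m); z points along the fingers, x is the direction in which the jaws open and shut, and the axes are right-handed (so a half turn about z gives the same grasp; the last joint's range is limited). The gripper opens to 87 mm and grips with 3 to 60 N. Pads are 19 mm wide; open, the fingers measure 117 mm over their backs; the gripper's body (75 mm by 190 mm) begins 51 mm behind the grasp point.
Start: joints at [56.58, 30.224, 82.088, -0, 67.689, -10.227], TCP at [0.246, 0.574, 0.292] pointing down, gripper open.
Joint ranges: [-176.69, 176.69], [-43.24, 126.21], [12.49, 139.97], [-82, 262], [0, 151.66], [-163.58, 163.58]. Speed limits (degrees/s): [159.86, 159.86, 180, 180, 180, 180].

### API

Orientations are given as a 3x3 rotation matrix whose columns are the frame's x, y, z axes.
In Python, from rig import bot, vision, nets gives the robot as it stands.
- The arm moves only by the tool play_rows, never from a script. Its argument "series" is a list of rows, each an object of numbers: "tx", "ty", "tz": the shift along the world's x, y, z as a fraction of full scale; "turn": the turn about the world's z as a fraction of full scale. A call has 1 to 10 rows; each row shifts and turns the commanded pose from where the row before left it; what a row does not reach is not made up. Full scale, the value 1, is 0.8 m for a shift and 60 degrees for a turn. A row lasts 1/10 s, in which the tool goes at most 50 mm and 8.59 degrees, less where a joint would pass 70% of its speed; a pose out of reach is approached as far as the arm can. A call with a number of a shift or a turn outside -1 to 1 is refused whole. A call with a gripper value outside its range is refused whole. "gripper" is the opening, from 0 (shut) to 1 (fully open), set as the call begins (left out, the last holds). The fingers move at their own pace and stop on an object; the grip force is fixed at half the most. Time passes only in rows, so rows that do not move let the fingers close. It gives the time, the measured TCP pose, the force and the opening at its end, in the units of the state.
- bot.read_state(): the state, without advancing time (a new reading comes with each control period).
- vision.capture(name): name is "side" or "top" or "wrist"; returns a dict with "pixels" (480x640x3 uint8, blue, green, red), "fx", "fy", "cx", "cy" (pixels), "extrinsics" (4x4, takes a point from camera to world coordinates). Camera axes: x right, y down, z forward; pixel columns grow to the right and rows downward; lengths in m; the calibration is good to about 2 mm. A picture is of the moment at which its call begins. There is no depth.
- bot.hand_in(): hands the job in, once; it reports no verdict.
Trained networks look in a picture, given as the dict that the camera call returned (one of the last four; its "shot" number tells which), for a name from the list of things; names that differ only in an ending like _2 or _b are one class to them, and where a whole thing is asked for, a point or a joint stands for the part that bears it (a point fixed in the world has none). Each returns a list of dicts, best first, with "confidence" (0 to 1); they miss things now and then, are a little off and sometimes report something else, mostly with a low value. They report only what shows in the picture. A call takes as long as a camera call.
- nets.look_for(picture, query): "at" ([column, row] as shares, 0 to 1, of the picture: columns of its width, rows of its height, amid what is visible of it).
- nets.masks_of(picture, query): "region" (480x640 bool, what is visible of it) and "at" ([column, row] as shares, 0 to 1, of the picture: columns of its width, rows of its height, amid what is visible of it).
The state is a dict: "time_s": time; "joint_positions": joint angles; "qvel": joint speeds; "tau": joint torques, N m; "position": TCP position; "tcp_rot": TCP orientation; "force": force on the tool from outside, world axes, zero at the start; "moment": the same for the moment, N m; "opening": opening from 0.0 (shut) to 1.0 (fully open).
Only numpy, scipy, OpenCV 4.12 (cv2) and the standard library are available. Lean on these libraries where they do the work, as an engineer would, in place of code of your own. Each camera call takes 0.05 s, during which the arm holds its last target.

## Working session

There is one attempt and no reset: what is moved stays moved. The work goes in short steps, Python scripts to look and compute and a tool call to move; the robot and the scene stay as the last step left them, time stands still between calls to the robot, and variables do not carry over. Pictures are saved under pics/ and viewed, and the job is handed in when it is done.

Besides the shell and the picture viewer there is one more tool, called after "Request:" as a command line: name --argument value ..., lists and objects as JSON in quotes. play_rows: Moves the arm, as the interface text tells. Shift numbers are shares of 0.8 m and turn numbers shares of 60 degrees, none past 1 either way. Its arguments: {"type":"object","properties":{"series":{"type":"array"},"gripper":{"type":"number"}},"required":["series"]}

```bash
ls; mkdir -p pics; python3 - <<'E'
from rig import bot,vision,nets
import cv2
s=bot.read_state();print(s, bot.tips_ahead)
for n in ["side","top","wrist"]:
    p=vision.capture(n);cv2.imwrite(f"pics/{n}0.png",p["pixels"]);print(n,p["fx"],p["cx"],p["cy"],p["extrinsics"])
    for q in ["carrier","gate_pinch","lug_face","rest_face","catch_lug","catch_rest","gate_hinge","bottle","jar"]:
        print(q,[(round(d["confidence"],2),[round(d["at"][0]*640),round(d["at"][1]*480)]) for d in nets.look_for(p,q)[:3]])
E
```

```text
pics
{'time_s': 0.0, 'joint_positions': array([ 5.65796717e+01,  3.02790007e+01,  8.21570413e+01,  1.02640345e-03,
        6.76909243e+01, -1.02278444e+01]), 'qvel': array([ 0.16524588,  0.05834249, -0.0276076 ,  0.02712016, -0.0122824 ,
        0.05465392]), 'tau': array([-3.34732749e-04, -4.40049183e+01, -1.76591474e+01,  6.32009888e-02,
        5.82122442e-02, -1.80847105e-04]), 'position': array([0.24577956, 0.57399725, 0.29126748]), 'tcp_rot': array([[ 3.93826258e-01,  9.19184070e-01, -1.23434234e-03],
       [ 9.19182319e-01, -3.93827979e-01, -1.84044333e-03],
       [-2.17782474e-03, -4.09770748e-04, -9.99997545e-01]]), 'force': array([0.34493372, 0.36091408, 0.25977336]), 'moment': array([-0.02229426, -0.00463238, -0.03204531]), 'opening': 0.9989497667196489} 0.0697
side 587.443785376399 318.21151497072333 241.80970012991588 [[-0.87819416 -0.34995526  0.32604651  0.01114038]
 [-0.47782268  0.61130748 -0.63086342  0.96452015]
 [ 0.02145931 -0.70981299 -0.70406322  1.2473518 ]
 [ 0.          0.          0.          1.        ]]
carrier [(0.82, [291, 238])]
gate_pinch [(0.62, [2
[... 592 characters left out ...]
207])]
rest_face [(0.78, [372, 210]), (0.45, [316, 182])]
catch_lug [(0.45, [369, 204])]
catch_rest [(0.74, [373, 213]), (0.38, [352, 202])]
gate_hinge [(0.84, [324, 208])]
bottle [(0.96, [260, 264])]
jar [(0.94, [388, 181]), (0.42, [344, 178])]
wrist 416.3608748797702 320.3635228214674 244.33893045264148 [[ 3.94502374e-01  8.78199538e-01  2.70431967e-01  1.72211955e-01]
 [ 9.18894762e-01 -3.76857371e-01 -1.16665928e-01  6.07626090e-01]
 [-5.41683917e-04  2.94523503e-01 -9.55644083e-01  3.83963352e-01]
 [ 0.00000000e+00  0.00000000e+00  0.00000000e+00  1.00000000e+00]]
carrier []
gate_pinch []
lug_face []
rest_face []
catch_lug [(0.42, [89, 291])]
catch_rest []
gate_hinge []
bottle []
jar []
```

View pics/side0.png

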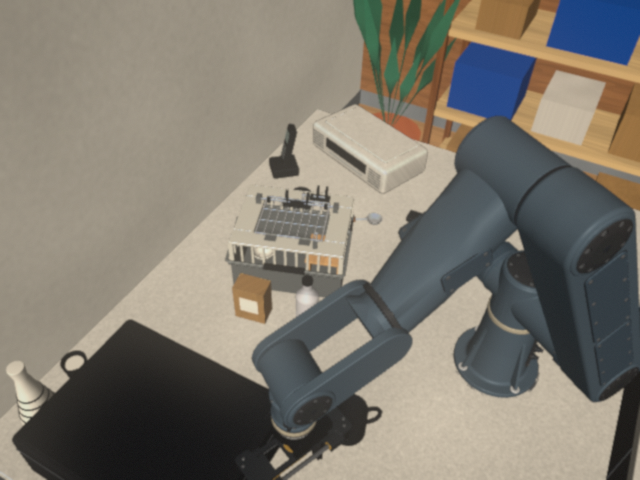

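View pics/top0.png

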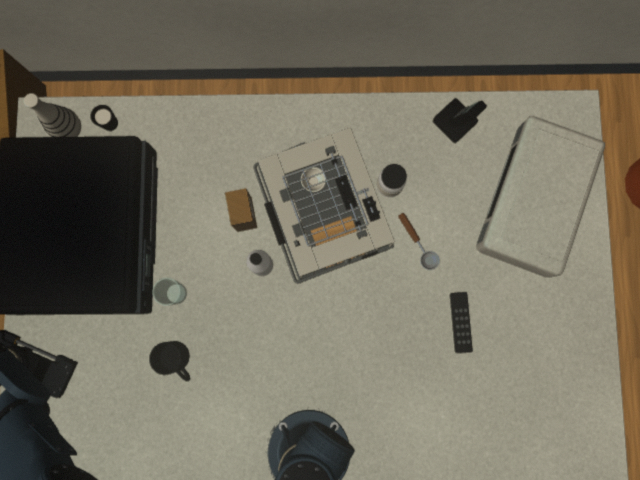

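```bash
python3 - <<'E'
import cv2
a=cv2.imread("pics/top0.png")[120:300,200:440];cv2.imwrite("pics/topz.png",cv2.resize(a,(800,600),interpolation=cv2.INTER_CUBIC))
a=cv2.imread("pics/side0.png")[140:320,180:420];cv2.imwrite("pics/sidez.png",cv2.resize(a,(800,600),interpolation=cv2.INTER_CUBIC))
E
```

```text
(no output)
```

View pics/topz.png

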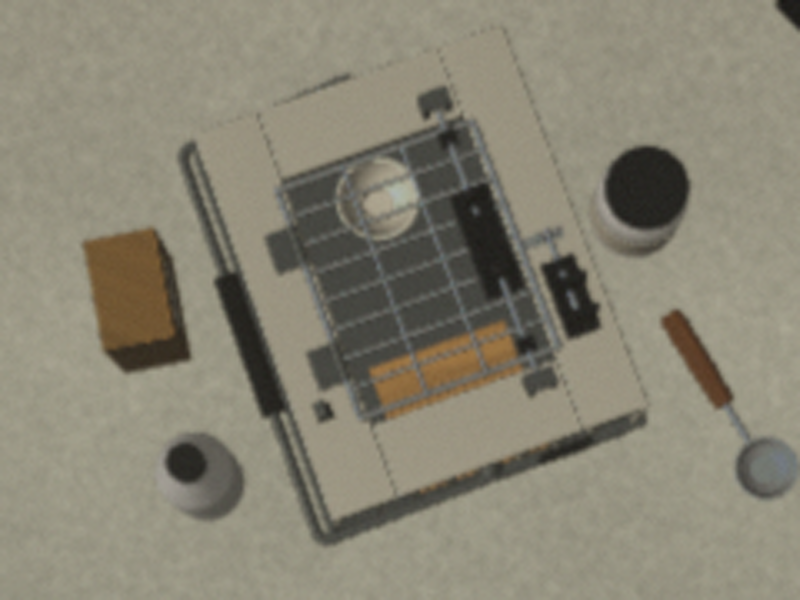

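View pics/sidez.png

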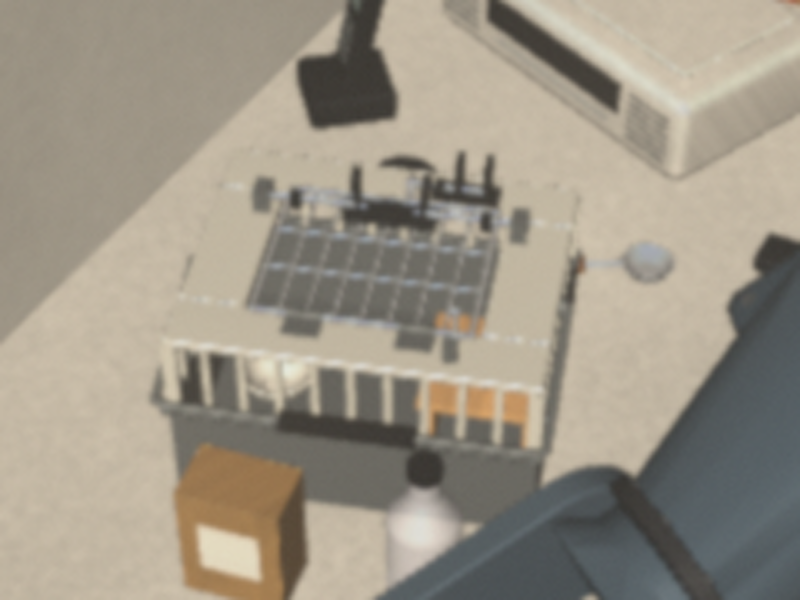

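```bash
cat > h.py <<'E'
import numpy as np, cv2
from scipy.optimize import least_squares
def proj(p,P):
    T=np.linalg.inv(p["extrinsics"]);P=np.atleast_2d(P);c=P@T[:3,:3].T+T[:3,3]
    return np.c_[p["fx"]*c[:,0]/c[:,2]+p["cx"],p["fy"]*c[:,1]/c[:,2]+p["cy"]]
def ray(p,u,v,z):
    E=p["extrinsics"];d=E[:3,:3]@np.array([(u-p["cx"])/p["fx"],(v-p["cy"])/p["fy"],1]);o=E[:3,3]
    return o+d*(z-o[2])/d[2]
def c2w(q,P):
    x,y,a=q;c,s=np.cos(a),np.sin(a);P=np.atleast_2d(P)/1000
    return np.c_[x+c*P[:,0]-s*P[:,1],y+s*P[:,0]+c*P[:,1],P[:,2]]
E
python3 - <<'E'
from h import *
from rig import bot,vision,nets
p=vision.capture("top")
z=lambda u,v:(200+u*.3,120+v*.3)
corn=[z(190,145),z(505,28),z(645,410),z(330,525)]
W=np.array([ray(p,u,v,.17) for u,v in corn]);print(W)
print([np.linalg.norm(W[i]-W[i-1]) for i in range(4)])
P=np.array([[110,-145,170],[-110,-145,170],[-110,145,170],[110,145,170]],float)
def f(q):
    PP=P*[q[3],q[4],1]
    return (proj(p,c2w(q[:3],PP))-corn).ravel()
r=least_squares(f,[.45,-.05,1.92,1,1],x_scale=[.1,.1,.1,.1,.1]);q=r.x[:3];print(r.x,r.fun)
pts=dict(lug_top=(-95,49,208),rest_top=(-95,75,208),pinch=(-52,0,209.5),d1=(-52,32,209.5),d2=(-52,-32,209.5),hinge=(76,0,173.5))
im=p["pixels"].copy()
for k,v in pts.items():
    print(k,c2w(q,v)[0].round(4),proj(p,c2w(q,v))[0].round(1))
print((p["pixels"].shape))
c=cv2.resize(p["pixels"][120:300,200:440],(800,600),interpolation=cv2.INTER_CUBIC)
for k,v in pts.items():
    u=(proj(p,c2w(q,v))[0]-[200,120])/.3;cv2.circle(c,tuple(u.astype(int)),4,(0,0,255),-1)
cv2.imwrite("pics/fit1.png",c)
E
```

```text
[[ 0.70623559  0.11595637  0.17      ]
 [ 0.79113691 -0.11377125  0.17      ]
 [ 0.5090464  -0.20827504  0.17      ]
 [ 0.42952767  0.01569712  0.17      ]]
[np.float64(0.29431138421878444), np.float64(0.24491429442268003), np.float64(0.2974996181063565), np.float64(0.23766942451383952)]
[ 0.6089684  -0.04757315  1.91096455  1.09616056  1.02004638] [ 0.21567033 -0.7809183  -0.75555304  1.00475333  0.97226783 -0.31214554
 -0.44573656  0.09812852]
lug_top [ 0.5945 -0.1535  0.208 ] [370.8 204.7]
rest_top [ 0.57   -0.1622  0.208 ] [374.8 215. ]
pinch [ 0.6263 -0.0966  0.2095] [346.1 191.4]
d1 [ 0.5962 -0.1073  0.2095] [350.9 204. ]
d2 [ 0.6565 -0.0859  0.2095] [341.3 178.8]
hinge [0.5836 0.0241 0.1735] [295.1 212.8]
(480, 640, 3)
```

View pics/fit1.png

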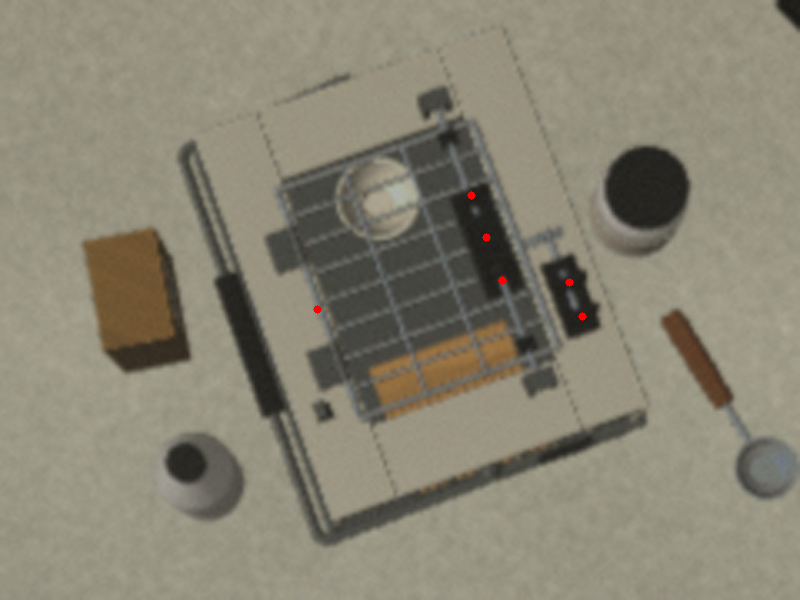

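Request:
play_rows --series '[{"tx":0.024,"ty":-0.047,"tz":0.03,"turn":-0.044},{"tx":0.024,"ty":-0.047,"tz":0.03,"turn":-0.044},{"tx":0.024,"ty":-0.047,"tz":0.03,"turn":-0.044},{"tx":0.024,"ty":-0.047,"turn":-0.044},{"tx":0.024,"ty":-0.047,"turn":-0.044},{"tx":0.024,"ty":-0.047,"turn":-0.044},{"tx":0.024,"ty":-0.047,"turn":-0.044},{"tx":0.024,"ty":-0.047,"turn":-0.044},{"tx":0.024,"ty":-0.047,"turn":-0.044},{"tx":0.024,"ty":-0.047,"turn":-0.044}]' --gripper 1

```text
invalid input
```

Request:
play_rows --series '[{"tx":0.024,"ty":-0.047,"tz":0.03,"turn":-0.044},{"tx":0.024,"ty":-0.047,"tz":0.03,"turn":-0.044},{"tx":0.024,"ty":-0.047,"tz":0.03,"turn":-0.044},{"tx":0.024,"ty":-0.047,"tz":0,"turn":-0.044},{"tx":0.024,"ty":-0.047,"tz":0,"turn":-0.044},{"tx":0.024,"ty":-0.047,"tz":0,"turn":-0.044},{"tx":0.024,"ty":-0.047,"tz":0,"turn":-0.044},{"tx":0.024,"ty":-0.047,"tz":0,"turn":-0.044},{"tx":0.024,"ty":-0.047,"tz":0,"turn":-0.044},{"tx":0.024,"ty":-0.047,"tz":0,"turn":-0.044}]' --gripper 1

```text
time_s: 2.55
position: [0.4386, 0.1969, 0.3645]
tcp_rot: [[0.763, 0.647, 0.001], [0.647, -0.763, 0.0], [0.001, 0.0, -1.0]]
force: [1.0, 0.2, -0.3]
opening: 1.003
```

Request:
play_rows --series '[{"tx":0.025,"ty":-0.0495,"tz":0,"turn":-0.0433},{"tx":0.025,"ty":-0.0495,"tz":0,"turn":-0.0433},{"tx":0.025,"ty":-0.0495,"tz":0,"turn":-0.0433},{"tx":0.025,"ty":-0.0495,"tz":0,"turn":-0.0433},{"tx":0.025,"ty":-0.0495,"tz":0,"turn":-0.0433},{"tx":0.025,"ty":-0.0495,"tz":0,"turn":-0.0433},{"tx":0.025,"ty":-0.0495,"tz":0,"turn":-0.0433},{"tx":0.025,"ty":-0.0495,"tz":0,"turn":-0.0433},{"tx":0,"ty":0,"tz":0,"turn":0},{"tx":0,"ty":0,"tz":0,"turn":0}]'

```text
time_s: 3.55
position: [0.598, -0.1192, 0.3637]
tcp_rot: [[0.943, 0.334, -0.001], [0.334, -0.943, 0.001], [-0.001, -0.001, -1.0]]
force: [-0.8, 1.5, -0.3]
opening: 0.994
```

```bash
python3 - <<'E'
from h import *
from rig import bot,vision,nets
p=vision.capture("wrist");s=bot.read_state();print(s["position"],s["tcp_rot"],s["force"])
import pickle;pickle.dump({k:p[k] for k in p},open("w1.pkl","wb"))
im=p["pixels"];cv2.imwrite("pics/w1.png",im)
q=[ 0.6089684,-0.04757315,1.91096455]
for n,P in dict(lug=(-95,49,208),rest=(-95,75,208),d1=(-52,32,209.5),d2=(-52,-32,209.5),lf=(-95,46,200),rf=(-95,78,200)).items(): print(n,proj(p,c2w(q,P)).round())
E
```

```text
[ 0.5975713  -0.11799614  0.36380242] [[ 9.41997450e-01  3.35616925e-01 -1.44387557e-03]
 [ 3.35618611e-01 -9.41997260e-01  1.14418631e-03]
 [-9.76118543e-04 -1.56241210e-03 -9.99998303e-01]] [-0.05981725 -0.12170371  0.12509635]
lug [[296. 299.]]
rest [[256. 299.]]
d1 [[323. 236.]]
d2 [[427. 236.]]
lf [[301. 294.]]
rf [[253. 294.]]
```

View pics/w1.png

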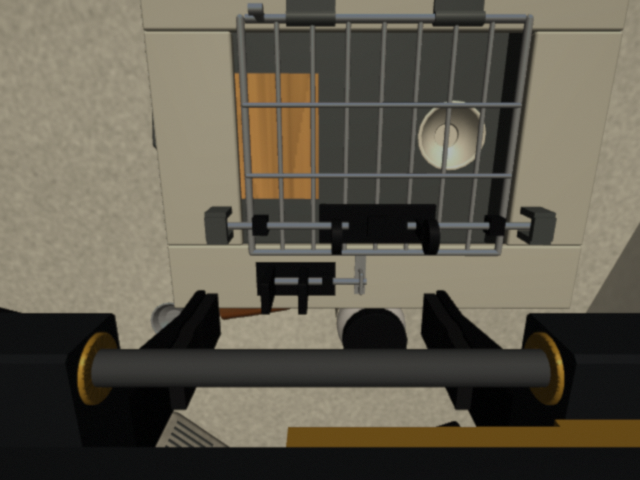

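```bash
python3 - <<'E'
import cv2
a=cv2.imread("pics/w1.png")
cv2.imwrite("pics/w1z.png",cv2.resize(a[190:340,240:440],(800,600),interpolation=cv2.INTER_CUBIC))
E
```

```text
(no output)
```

View pics/w1z.png

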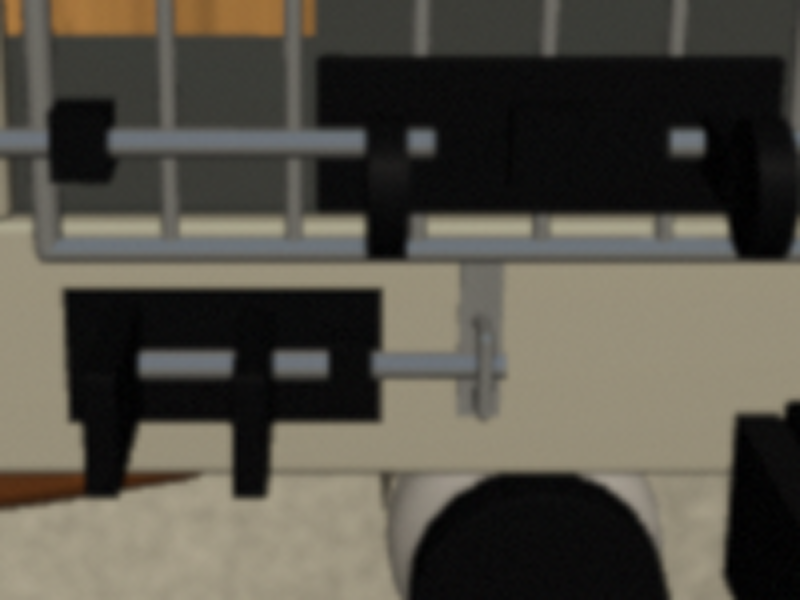

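```bash
python3 - <<'E'
from h import *
import pickle
p=pickle.load(open("w1.pkl","rb"))
P=np.array([(-106,46,208),(-106,52,208),(-106,72,208),(-106,78,208),(-61,29,204),(-61,-29,204)],float)
U=np.array([(306.75,314),(298.75,314),(270,314),(261.5,314),(336.9,np.nan),(431,np.nan)])
R=np.array([(-52,53,182.5),(-52,-20,182.5)]);V=np.array([225.2,225.7])
def f(q):
    a=proj(p,c2w(q,P))-U
    return np.r_[a[~np.isnan(U)],proj(p,c2w(q,R))[:,1]-V]
r=least_squares(f,[.6,-.05,1.91],x_scale=[.1,.1,.1]);q=r.x;print(q,np.degrees(q[2]),r.fun.round(2));print(proj(p,c2w(q,R)))
np.save("q.npy",q)
for n,A in dict(catch0=(-95,62,200),catch1=(-95,71,200),pinch=(-52,0,209.5),hinge=(76,0,173.5)).items():print(n,c2w(q,A)[0].round(4))
E
```

```text
[ 0.61620948 -0.04591985  1.89146205] 108.37279276328782 [ 2.51  0.31  1.35  0.14 -0.42 -0.4  -1.08 -0.56  0.18 -2.47 -0.61  0.93]
[[300.81172937 224.58635699]
 [408.65975263 226.63038143]]
catch0 [ 0.5873 -0.1556  0.2   ]
catch1 [ 0.5788 -0.1585  0.2   ]
pinch [ 0.6326 -0.0953  0.2095]
hinge [0.5923 0.0262 0.1735]
```

```bash
python3 - <<'E'
import cv2
a=cv2.imread("pics/w1.png")
cv2.imwrite("pics/w1y.png",cv2.resize(a[205:270,400:460],(720,780),interpolation=cv2.INTER_CUBIC)[:600])
cv2.imwrite("pics/w1r.png",cv2.resize(a[150:330,140:640],(800,288),interpolation=cv2.INTER_CUBIC))
E
python3 - <<'E'
from h import *
import pickle
p=pickle.load(open("w1.pkl","rb"))
P=np.array([(-106,46,208),(-106,52,208),(-106,72,208),(-106,78,208),(-63,29,209),(-63,-29,209)],float)
U=np.array([(306.75,314),(298.75,314),(270,314),(261.5,314),(336.9,np.nan),(430.5,np.nan)])
R=np.array([(-52,60,182.5),(-52,-20,182.5)]);V=np.array([225.2,225.7])
def f(q):
    PP=P.copy();PP[:2,1]+=q[3]
    a=proj(p,c2w(q[:3],PP))-U
    return np.r_[a[~np.isnan(U)],proj(p,c2w(q[:3],R))[:,1]-V, q[3]/3]
r=least_squares(f,[.6,-.05,1.91,0],x_scale=[.1,.1,.1,3]);q=r.x;print(q,np.degrees(q[2]),r.fun.round(2))
np.save("q.npy",q[:3])
for n,A in dict(catch1=(-95,71,200),pinch=(-52,0,209.5),hinge=(76,0,173.5)).items():print(n,c2w(q[:3],A)[0].round(4))
E
```

```text
[ 0.61531404 -0.0457013   1.90287367  1.65878382] 109.02663040257637 [ 0.63  0.34 -0.52  0.27  0.25  0.06 -0.4  -0.01  0.3  -0.27 -0.54 -0.11
  0.55]
catch1 [ 0.5792 -0.1587  0.2   ]
pinch [ 0.6323 -0.0949  0.2095]
hinge [0.5905 0.0261 0.1735]
```

View pics/w1y.png

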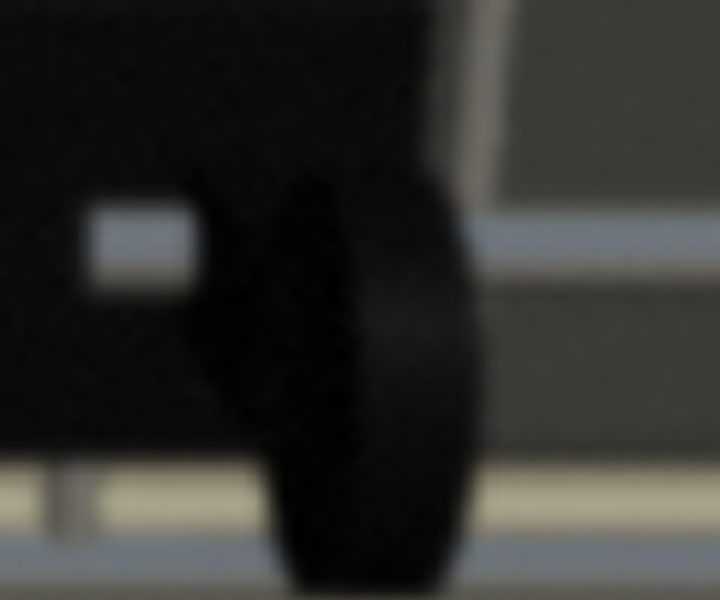

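Request:
play_rows --series '[{"tx":-0.0078,"ty":-0.0167,"tz":0,"turn":-0.008},{"tx":-0.0078,"ty":-0.0167,"tz":0,"turn":0},{"tx":-0.0077,"ty":-0.0167,"tz":0,"turn":0},{"tx":0,"ty":0,"tz":-0.025,"turn":0},{"tx":0,"ty":0,"tz":-0.025,"turn":0},{"tx":0,"ty":0,"tz":-0.025,"turn":0},{"tx":0,"ty":0,"tz":0,"turn":0},{"tx":0,"ty":0,"tz":0,"turn":0}]' --gripper 0.71

```text
time_s: 4.4
position: [0.5792, -0.1589, 0.3046]
tcp_rot: [[0.945, 0.328, -0.0], [0.328, -0.945, -0.0], [-0.0, -0.0, -1.0]]
force: [-0.6, 0.4, -0.1]
opening: 0.709
```

```bash
python3 - <<'E'
from h import *
from rig import bot,vision,nets
P=[bot.read_state() for i in range(1)]
p=vision.capture("wrist");s=bot.read_state();print(P[0]["position"],s["position"],s["tcp_rot"],s["force"],s["opening"])
import pickle;pickle.dump({k:p[k] for k in p},open("w2.pkl","wb"))
im=p["pixels"];cv2.imwrite("pics/w2.png",im)
q=np.load("q.npy")
for n,P in dict(lug=(-106,49+1.7,208),rest=(-106,75,208),d1=(-52,32,209.5),d2=(-52,-32,209.5)).items(): print(n,proj(p,c2w(q,P)).round())
E
```

```text
[ 0.57917571 -0.1589406   0.30457836] [ 0.57969918 -0.15899768  0.30529519] [[ 9.44794341e-01  3.27660596e-01  1.47912154e-03]
 [ 3.27661971e-01 -9.44794680e-01 -8.03008807e-04]
 [ 1.13435182e-03  1.24333006e-03 -9.99998584e-01]] [ 0.00541002 -0.27160604 -0.22417991] 0.7107336696326819
lug [[359. 311.]]
rest [[311. 311.]]
d1 [[404. 205.]]
d2 [[544. 205.]]
```

View pics/w2.png

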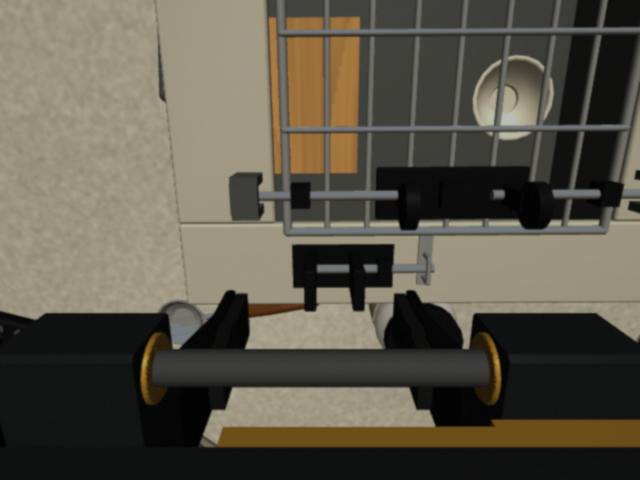

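Request:
play_rows --series '[{"tx":0,"ty":0,"tz":-0.021,"turn":0},{"tx":0,"ty":0,"tz":-0.021,"turn":0},{"tx":0,"ty":0,"tz":-0.02,"turn":0},{"tx":0,"ty":0,"tz":0,"turn":0},{"tx":0,"ty":0,"tz":0,"turn":0}]'

```text
time_s: 4.95
position: [0.58, -0.1588, 0.2558]
tcp_rot: [[0.945, 0.328, 0.002], [0.328, -0.945, -0.001], [0.001, 0.001, -1.0]]
force: [0.4, 0.1, 0.1]
opening: 0.712
```

Request:
play_rows --series '[{"tx":0,"ty":0,"tz":0,"turn":0},{"tx":0,"ty":0,"tz":0,"turn":0},{"tx":0,"ty":0,"tz":0,"turn":0},{"tx":0,"ty":0,"tz":0,"turn":0},{"tx":0,"ty":0,"tz":0,"turn":0},{"tx":0,"ty":0,"tz":0,"turn":0},{"tx":0,"ty":0,"tz":0,"turn":0},{"tx":0,"ty":0,"tz":0,"turn":0}]' --gripper 0

```text
time_s: 5.75
position: [0.578, -0.1592, 0.2551]
tcp_rot: [[0.944, 0.329, -0.004], [0.329, -0.944, -0.002], [-0.004, 0.001, -1.0]]
force: [-2.9, -1.4, 5.6]
opening: 0.154
```

```bash
python3 - <<'E'
from h import *
from rig import bot,vision,nets
p=vision.capture("wrist");s=bot.read_state();print(s["position"],s["tcp_rot"][:,0],s["force"],s["opening"])
im=p["pixels"];cv2.imwrite("pics/w3.png",im)
E
```

```text
[ 0.57798325 -0.15918787  0.25512217] [ 0.94433281  0.32896471 -0.00421525] [-3.1864035  -0.87817912  5.3343845 ] 0.1521480925308509
```

View pics/w3.png

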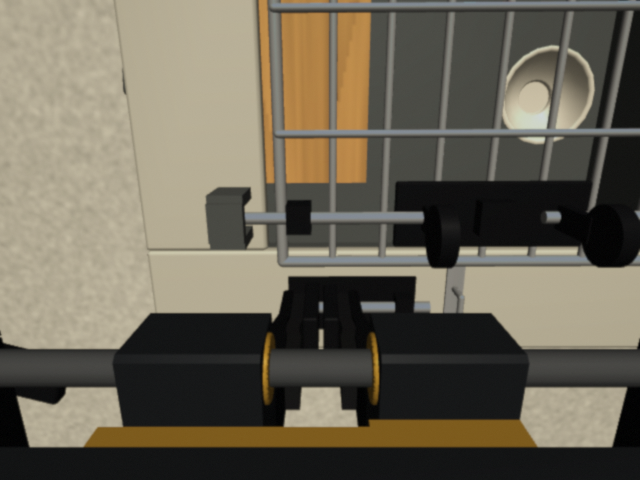

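Request:
play_rows --series '[{"tx":0,"ty":0,"tz":0,"turn":0},{"tx":0,"ty":0,"tz":0,"turn":0},{"tx":0,"ty":0,"tz":0,"turn":0}]'

```text
time_s: 6.1
position: [0.578, -0.1592, 0.2551]
tcp_rot: [[0.944, 0.329, -0.004], [0.329, -0.944, -0.002], [-0.004, 0.0, -1.0]]
force: [-3.1, -2.1, 5.2]
opening: 0.155
```

Request:
play_rows --series '[{"tx":0,"ty":0,"tz":0,"turn":0},{"tx":0,"ty":0,"tz":0,"turn":0},{"tx":0,"ty":0,"tz":0,"turn":0},{"tx":0,"ty":0,"tz":0,"turn":0},{"tx":0,"ty":0,"tz":0,"turn":0},{"tx":0,"ty":0,"tz":0,"turn":0}]' --gripper 0.6

```text
time_s: 6.7
position: [0.5794, -0.1583, 0.2545]
tcp_rot: [[0.945, 0.328, -0.0], [0.328, -0.945, 0.0], [-0.0, -0.0, -1.0]]
force: [1.0, -0.2, 0.5]
opening: 0.57
```

Request:
play_rows --series '[{"tx":0,"ty":0,"tz":0.025,"turn":0},{"tx":0,"ty":0,"tz":0.025,"turn":0},{"tx":0,"ty":0,"tz":0.025,"turn":0},{"tx":0,"ty":0,"tz":0.025,"turn":0},{"tx":0,"ty":0,"tz":0,"turn":0}]'

```text
time_s: 7.2
position: [0.5809, -0.159, 0.3376]
tcp_rot: [[0.945, 0.328, 0.006], [0.328, -0.945, -0.003], [0.005, 0.005, -1.0]]
force: [0.2, -0.3, 0.1]
opening: 0.6
```

```bash
python3 - <<'E'
from h import *
from rig import bot,vision,nets
p=vision.capture("wrist");s=bot.read_state();print(s["position"],s["tcp_rot"][:,0],s["force"],s["opening"])
im=p["pixels"];cv2.imwrite("pics/w4.png",im)
import pickle;pickle.dump({k:p[k] for k in p},open("w4.pkl","wb"))
q=np.load("q.npy")
for n,P in dict(lug=(-106,49+18,208),rest=(-106,75,208),d1=(-63,29,209.5),d2=(-63,-29,209.5)).items(): print(n,proj(p,c2w(q,P)).round())
E
```

```text
[ 0.58001022 -0.15859866  0.33583092] [0.94467203 0.3280081  0.0023321 ] [ 0.00320947  0.27968917 -0.24327343] 0.5982407386729302
lug [[322. 283.]]
rest [[308. 283.]]
d1 [[393. 210.]]
d2 [[500. 210.]]
```

View pics/w4.png

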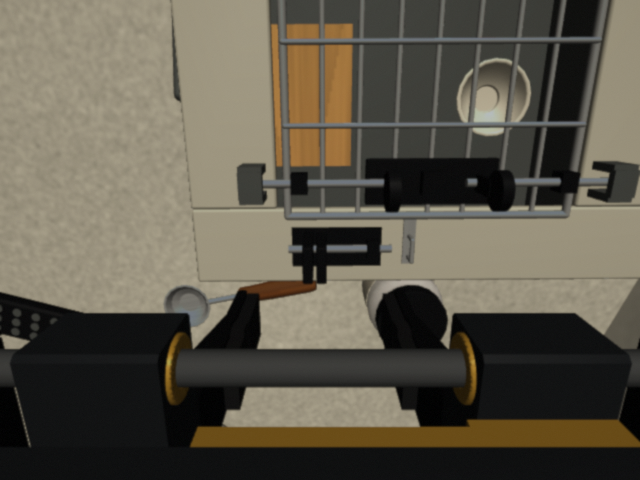

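Request:
play_rows --series '[{"tx":0.022,"ty":0.0266,"tz":0,"turn":0},{"tx":0.022,"ty":0.0266,"tz":0,"turn":0},{"tx":0.022,"ty":0.0267,"tz":0,"turn":0},{"tx":0,"ty":0,"tz":-0.025,"turn":0},{"tx":0,"ty":0,"tz":-0.02,"turn":0},{"tx":0,"ty":0,"tz":0,"turn":0},{"tx":0,"ty":0,"tz":0,"turn":0}]' --gripper 1

```text
time_s: 7.95
position: [0.6318, -0.0944, 0.2974]
tcp_rot: [[0.945, 0.328, -0.002], [0.328, -0.945, 0.001], [-0.002, -0.002, -1.0]]
force: [1.0, -0.1, -0.0]
opening: 0.993
```

```bash
python3 - <<'E'
from h import *
from rig import bot,vision,nets
p=vision.capture("wrist");s=bot.read_state();print(s["position"],s["tcp_rot"][:,0],s["force"],s["opening"])
im=p["pixels"];cv2.imwrite("pics/w5.png",im)
import pickle;pickle.dump({k:p[k] for k in p},open("w5.pkl","wb"))
q=np.load("q.npy")
for n,P in dict(rest=(-106,75,208),d1o=(-55,32,220),d2o=(-55,-32,220),pinch=(-52,0,209),rl=(-52,55,182.5),rr=(-52,-55,182.5)).items(): print(n,proj(p,c2w(q,P)).round(1),c2w(q,P).round(4))
E
```

```text
[ 0.63225425 -0.09463262  0.29836149] [ 9.44774259e-01  3.27721515e-01 -4.56072097e-04] [0.09726181 0.41352653 0.90837986] 0.9976657654207625
rest [[173. 395.]] [[ 0.579  -0.1704  0.208 ]]
d1o [[248.  315.8]] [[ 0.603  -0.1081  0.22  ]]
d2o [[390.7 316. ]] [[ 0.6635 -0.0873  0.22  ]]
pinch [[319.4 299.5]] [[ 0.6323 -0.0949  0.209 ]]
rl [[216.4 278.4]] [[ 0.5803 -0.1128  0.1825]]
rr [[422.9 278.8]] [[ 0.6843 -0.0769  0.1825]]
```

View pics/w5.png

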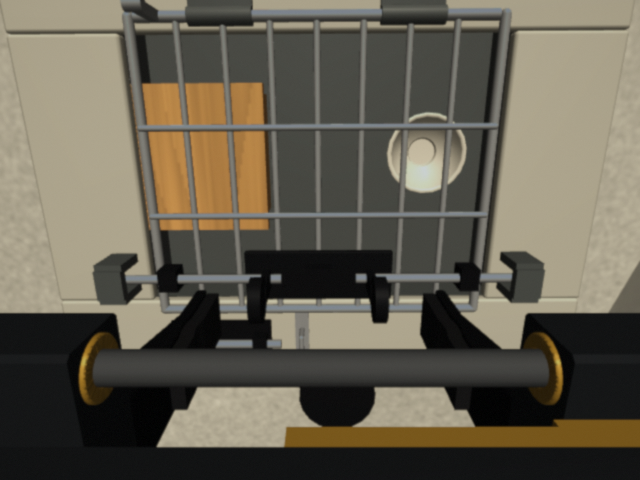

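Request:
play_rows --series '[{"tx":0,"ty":0,"tz":-0.015,"turn":0},{"tx":0,"ty":0,"tz":-0.015,"turn":0},{"tx":0,"ty":0,"tz":-0.015,"turn":0},{"tx":0,"ty":0,"tz":0,"turn":0},{"tx":0,"ty":0,"tz":0,"turn":0}]'

```text
time_s: 8.5
position: [0.632, -0.0945, 0.2619]
tcp_rot: [[0.945, 0.328, -0.001], [0.328, -0.945, 0.0], [-0.001, -0.001, -1.0]]
force: [-0.7, 0.0, 0.4]
opening: 1.005
```

Request:
play_rows --series '[{"tx":0,"ty":0,"tz":0,"turn":0},{"tx":0,"ty":0,"tz":0,"turn":0},{"tx":0,"ty":0,"tz":0,"turn":0},{"tx":0,"ty":0,"tz":0,"turn":0},{"tx":0,"ty":0,"tz":0,"turn":0},{"tx":0,"ty":0,"tz":0,"turn":0},{"tx":0,"ty":0,"tz":0,"turn":0},{"tx":0,"ty":0,"tz":0,"turn":0},{"tx":0,"ty":0,"tz":0,"turn":0}]' --gripper 0.2

```text
time_s: 9.4
position: [0.6309, -0.0952, 0.2626]
tcp_rot: [[0.945, 0.328, -0.004], [0.328, -0.945, -0.001], [-0.004, -0.0, -1.0]]
force: [-4.8, -2.3, 2.9]
opening: 0.422
```

```bash
python3 - <<'E'
from h import *
from rig import bot,vision,nets
p=vision.capture("wrist");s=bot.read_state();print(s["position"],s["tcp_rot"][:,0],s["force"],s["opening"])
im=p["pixels"];cv2.imwrite("pics/w6.png",im)
# arc table: shift of pinch from shut in carrier x,z
q=np.load("q.npy");cx=np.array([np.cos(q[2]),np.sin(q[2])])
prev=np.zeros(3)
for th in np.arange(0.1,1.61,.1):
    dx=-.128*np.cos(th)+.036*np.sin(th)+.128; dz=.128*np.sin(th)+.036*np.cos(th)-.036
    v=np.r_[dx*cx,dz]; print(round(th,2),v.round(4),((v-prev)/.8).round(4)); prev=v
E
```

```text
[ 0.63089686 -0.0952078   0.26260499] [ 0.94463814  0.32808987 -0.00397736] [-4.05865758 -2.81436098  2.11630667] 0.42284764257131907
0.1 [-0.0014  0.004   0.0126] [-0.0017  0.005   0.0157]
0.2 [-0.0032  0.0092  0.0247] [-0.0022  0.0065  0.0151]
0.3 [-0.0053  0.0155  0.0362] [-0.0027  0.0079  0.0144]
0.4 [-0.0079  0.0228  0.047 ] [-0.0032  0.0092  0.0135]
0.5 [-0.0107  0.0311  0.057 ] [-0.0036  0.0104  0.0124]
0.6 [-0.0139  0.0404  0.066 ] [-0.004   0.0115  0.0113]
0.7 [-0.0174  0.0504  0.074 ] [-0.0043  0.0125  0.01  ]
0.8 [-0.0211  0.0611  0.0809] [-0.0046  0.0134  0.0086]
0.9 [-0.025   0.0724  0.0866] [-0.0049  0.0142  0.0072]
1.0 [-0.0291  0.0843  0.0912] [-0.0051  0.0148  0.0056]
1.1 [-0.0333  0.0964  0.0944] [-0.0053  0.0152  0.0041]
1.2 [-0.0375  0.1089  0.0963] [-0.0054  0.0155  0.0024]
1.3 [-0.0419  0.1214  0.097 ] [-0.0054  0.0157  0.0008]
1.4 [-0.0462  0.134   0.0963] [-0.0054  0.0157 -0.0009]
1.5 [-0.0505  0.1464  0.0942] [-0.0054  0.0155 -0.0025]
1.6 [-0.0547  0.1586  0.0909] [-0.0052  0.0152 -0.0042]
```

View pics/w6.png

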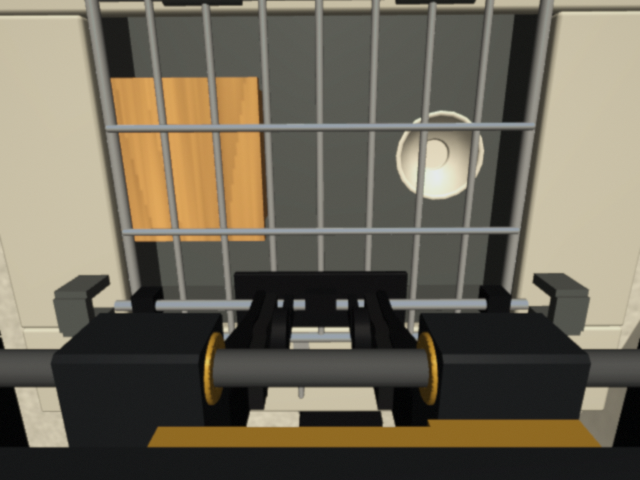

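Request:
play_rows --series '[{"tx":-0.0008,"ty":0.0025,"tz":0.0078,"turn":0},{"tx":-0.0009,"ty":0.0025,"tz":0.0079,"turn":0},{"tx":-0.0011,"ty":0.0032,"tz":0.0076,"turn":0},{"tx":-0.0011,"ty":0.0033,"tz":0.0075,"turn":0},{"tx":-0.0013,"ty":0.0039,"tz":0.0072,"turn":0},{"tx":-0.0014,"ty":0.004,"tz":0.0072,"turn":0},{"tx":-0.0016,"ty":0.0046,"tz":0.0068,"turn":0},{"tx":-0.0016,"ty":0.0046,"tz":0.0067,"turn":0},{"tx":-0.0018,"ty":0.0052,"tz":0.0062,"turn":0},{"tx":-0.0018,"ty":0.0052,"tz":0.0062,"turn":0}]'

```text
time_s: 10.45
position: [0.6209, -0.0665, 0.3197]
tcp_rot: [[0.945, 0.328, -0.002], [0.328, -0.945, -0.008], [-0.004, 0.007, -1.0]]
force: [-4.3, -7.7, 1.0]
opening: 0.425
```

```bash
python3 - <<'E'
from h import *
from rig import bot,vision,nets
p=vision.capture("wrist");s=bot.read_state();print(s["position"],s["tcp_rot"][:,0],s["force"],s["opening"])
im=p["pixels"];cv2.imwrite("pics/w7.png",im)
E
```

```text
[ 0.62061375 -0.06580418  0.32051794] [ 0.94449496  0.32849996 -0.00412925] [-5.11468827 -7.96385372  0.48386324] 0.4189875167651854
```

View pics/w7.png

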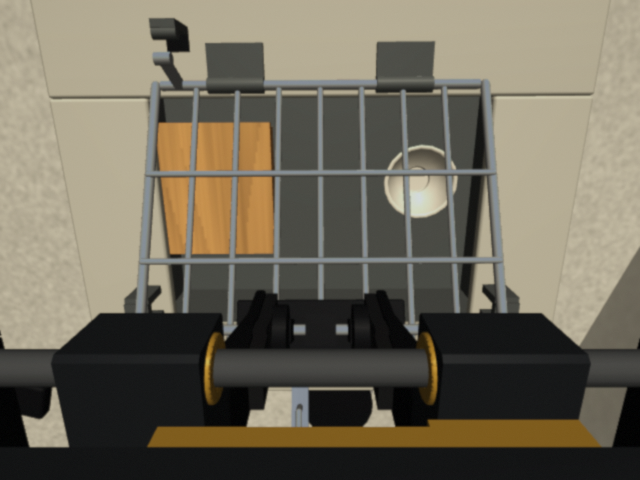

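Request:
play_rows --series '[{"tx":-0.002,"ty":0.0057,"tz":0.0057,"turn":0},{"tx":-0.002,"ty":0.0058,"tz":0.0056,"turn":0},{"tx":-0.0021,"ty":0.0062,"tz":0.005,"turn":0},{"tx":-0.0022,"ty":0.0063,"tz":0.005,"turn":0},{"tx":-0.0023,"ty":0.0067,"tz":0.0043,"turn":0},{"tx":-0.0023,"ty":0.0067,"tz":0.0043,"turn":0},{"tx":-0.0024,"ty":0.0071,"tz":0.0036,"turn":0},{"tx":-0.0025,"ty":0.0071,"tz":0.0036,"turn":0},{"tx":-0.0025,"ty":0.0074,"tz":0.0028,"turn":0},{"tx":-0.0026,"ty":0.0074,"tz":0.0028,"turn":0}]'

```text
time_s: 11.5
position: [0.6028, -0.0151, 0.3556]
tcp_rot: [[0.945, 0.328, -0.0], [0.328, -0.945, -0.013], [-0.004, 0.012, -1.0]]
force: [-5.9, -12.9, 7.7]
opening: 0.42
```

Request:
play_rows --series '[{"tx":-0.0026,"ty":0.0076,"tz":0.002,"turn":0},{"tx":-0.0027,"ty":0.0076,"tz":0.002,"turn":0},{"tx":-0.0027,"ty":0.0077,"tz":0.0012,"turn":0},{"tx":-0.0027,"ty":0.0078,"tz":0.0012,"turn":0},{"tx":-0.0027,"ty":0.0078,"tz":0.0004,"turn":0},{"tx":-0.0027,"ty":0.0079,"tz":0.0004,"turn":0},{"tx":-0.0027,"ty":0.0078,"tz":-0.0004,"turn":0},{"tx":-0.0027,"ty":0.0079,"tz":-0.0005,"turn":0},{"tx":0,"ty":0,"tz":0,"turn":0},{"tx":0,"ty":0,"tz":0,"turn":0}]'

```text
time_s: 12.5
position: [0.584, 0.0381, 0.3617]
tcp_rot: [[0.944, 0.329, -0.003], [0.328, -0.944, -0.005], [-0.004, 0.004, -1.0]]
force: [-9.9, -6.4, 15.6]
opening: 0.419
```

```bash
python3 - <<'E'
from h import *
from rig import bot,vision,nets
s=bot.read_state()
q=np.load("q.npy")
for n in ["wrist","side","top"]:
    p=vision.capture(n);im=p["pixels"]
    if n!="wrist": 
        u=proj(p,c2w(q,(60,0,230)))[0].astype(int); im=cv2.resize(im[max(0,u[1]-90):u[1]+90,max(0,u[0]-120):u[0]+120],(800,600))
    cv2.imwrite(f"pics/e_{n}.png",im)
s=bot.read_state();print(s["position"],s["tcp_rot"],s["force"],s["opening"],s["time_s"])
pos=s["position"]-s["tcp_rot"]@[0,0,-.051]
h=c2w(q,(76,0,173.5))[0];d=pos-h;dx=d[:2]@[np.cos(q[2]),np.sin(q[2])]
print(dx,d[2],np.hypot(dx,d[2]),"theta",np.arctan2(d[2],-dx)-np.arctan2(36,128))
E
```

```text
[0.58398323 0.03801807 0.36167223] [[ 0.94457266  0.32828708 -0.0031738 ]
 [ 0.32827061 -0.94457157 -0.00479095]
 [-0.00457069  0.00348353 -0.99998349]] [-10.76886371  -4.65293695  15.52462655] 0.4209300841958517 12.65
0.013181401102256884 0.13717307012060453 0.13780493641858724 theta 1.3924279451504011
```

View pics/e_wrist.png

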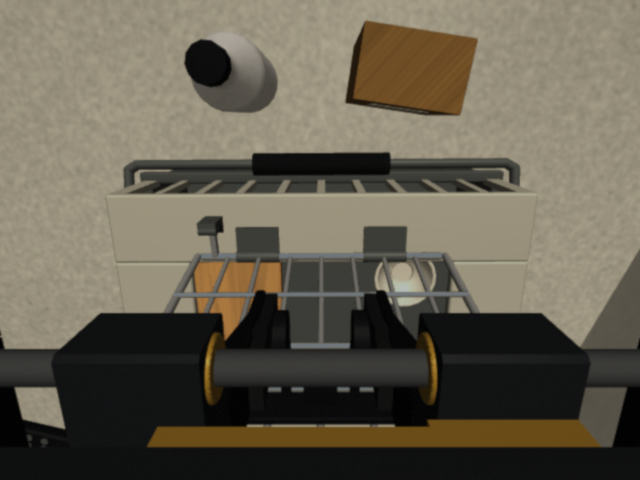

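View pics/e_side.png

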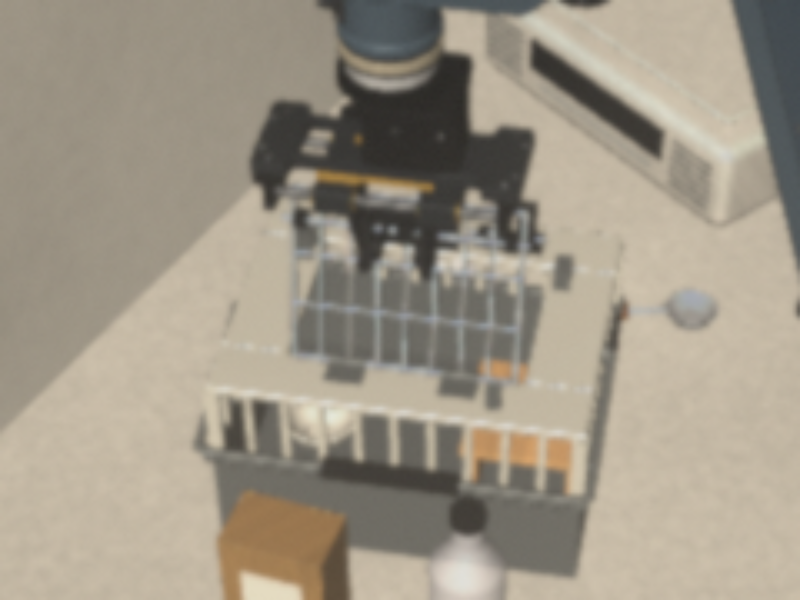

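```bash
python3 - <<'E'
from h import *
import pickle
from rig import bot,vision
q=np.load("q.npy");w5=pickle.load(open("w5.pkl","rb"))
h=c2w(q,(76,0,173.5))[0]
def d(p,u,v):
    w=ray(p,u,v,.1735);return (w-h)[:2]@[np.cos(q[2]),np.sin(q[2])]*1000
D=[d(w5,320,v) for v in (14,127.5,215,308)];print("dist",D)
p=vision.capture("wrist");pickle.dump({k:p[k] for k in p},open("w8.pkl","wb"));cv2.imwrite("pics/w8.png",p["pixels"])
for th in np.arange(1.0,1.7,.1):
    r=[]
    for L in (0,-D[1],-D[2],150):
        r.append(proj(p,c2w(q,(76-L*np.cos(th),0,173.5+L*np.sin(th))))[0,1].round(1))
    for y in (88,-88): r.append(proj(p,c2w(q,(76+D[1]*np.cos(th),y,173.5-D[1]*np.sin(th))))[0].round(1))
    print(round(th,2),r)
cv2.imwrite("pics/w8z.png",cv2.resize(p["pixels"][230:450,150:490],(800,518),interpolation=cv2.INTER_CUBIC))
E
```

```text
dist [np.float64(-0.05781188733405128), np.float64(-50.69879347768019), np.float64(-95.39683340282927), np.float64(-149.53131915456822)]
1.0 [np.float64(255.6), np.float64(318.6), np.float64(388.6), np.float64(501.6), array([184.3, 318.1]), array([463.1, 319.1])]
1.1 [np.float64(255.6), np.float64(314.1), np.float64(381.2), np.float64(494.1), array([182.3, 313.6]), array([465.1, 314.6])]
1.2 [np.float64(255.6), np.float64(308.9), np.float64(371.6), np.float64(481.7), array([180.5, 308.3]), array([467. , 309.4])]
1.3 [np.float64(255.6), np.float64(302.8), np.float64(359.9), np.float64(464.1), array([178.9, 302.3]), array([468.7, 303.3])]
1.4 [np.float64(255.6), np.float64(296.1), np.float64(346.2), np.float64(440.8), array([177.4, 295.6]), array([470.2, 296.6])]
1.5 [np.float64(255.6), np.float64(288.8), np.float64(330.6), np.float64(412.1), array([176.2, 288.3]), array([471.5, 289.3])]
1.6 [np.float64(255.6), np.float64(281.0), np.float64(313.4), np.float64(378.2), array([175.3, 280.5]), array([472.5, 281.5])]
```

View pics/w8z.png

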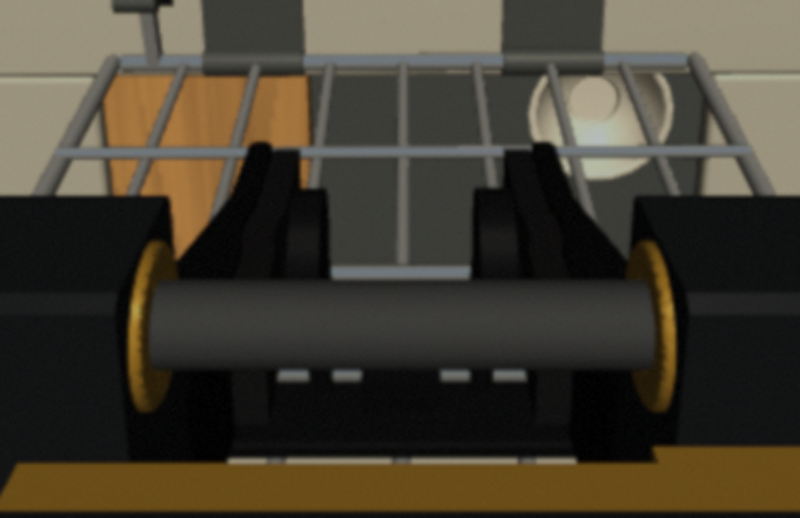

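View pics/e_top.png

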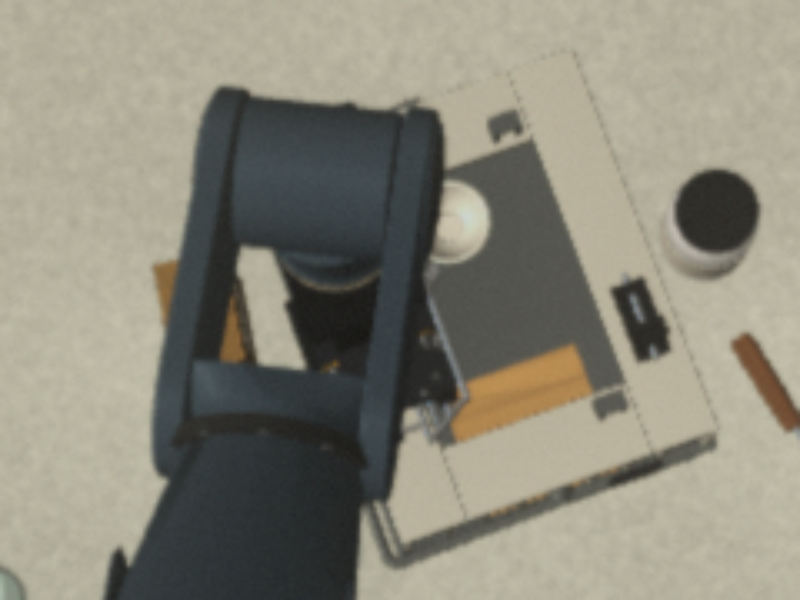

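Request:
play_rows --series '[{"tx":-0.0013,"ty":0.0038,"tz":0.0005,"turn":0},{"tx":-0.0013,"ty":0.0038,"tz":0,"turn":0},{"tx":-0.0013,"ty":0.0038,"tz":0,"turn":0},{"tx":-0.0013,"ty":0.0038,"tz":0,"turn":0},{"tx":-0.0013,"ty":0.0038,"tz":0,"turn":0},{"tx":-0.0013,"ty":0.0038,"tz":0,"turn":0},{"tx":0,"ty":0,"tz":0,"turn":0},{"tx":0,"ty":0,"tz":0,"turn":0}]'

```text
time_s: 13.5
position: [0.5774, 0.0567, 0.3591]
tcp_rot: [[0.945, 0.328, -0.006], [0.328, -0.945, -0.003], [-0.007, 0.001, -1.0]]
force: [-7.1, -4.5, 4.2]
opening: 0.42
```

```bash
cat > chk.py <<'E'
from h import *
from rig import bot,vision
q=np.load("q.npy")
p=vision.capture("wrist");cv2.imwrite("pics/w9.png",p["pixels"])
for th in np.arange(1.3,1.71,.05):
    print(round(th,2),[proj(p,c2w(q,(76-L*np.cos(th),0,173.5+L*np.sin(th))))[0,1].round(1) for L in (0,50.7,95.4)])
cv2.imwrite("pics/w9z.png",cv2.resize(p["pixels"][230:450,150:490],(800,518),interpolation=cv2.INTER_CUBIC))
s=bot.read_state();print(s["position"],s["force"],s["opening"],s["time_s"])
p=vision.capture("side");u=proj(p,c2w(q,(60,0,230)))[0].astype(int)
cv2.imwrite("pics/s9.png",cv2.resize(p["pixels"][u[1]-90:u[1]+90,u[0]-120:u[0]+120],(800,600)))
E
python3 chk.py
```

```text
1.3 [np.float64(283.5), np.float64(334.5), np.float64(396.0)]
1.35 [np.float64(283.5), np.float64(331.4), np.float64(389.9)]
1.4 [np.float64(283.5), np.float64(328.2), np.float64(383.3)]
1.45 [np.float64(283.5), np.float64(324.8), np.float64(376.2)]
1.5 [np.float64(283.5), np.float64(321.2), np.float64(368.6)]
1.55 [np.float64(283.5), np.float64(317.5), np.float64(360.6)]
1.6 [np.float64(283.5), np.float64(313.7), np.float64(352.2)]
1.65 [np.float64(283.5), np.float64(309.8), np.float64(343.5)]
1.7 [np.float64(283.5), np.float64(305.8), np.float64(334.4)]
[0.57745947 0.05667428 0.35912248] [-8.24085021 -3.4672074   3.84061527] 0.42388229246241926 13.55
```

View pics/w9z.png

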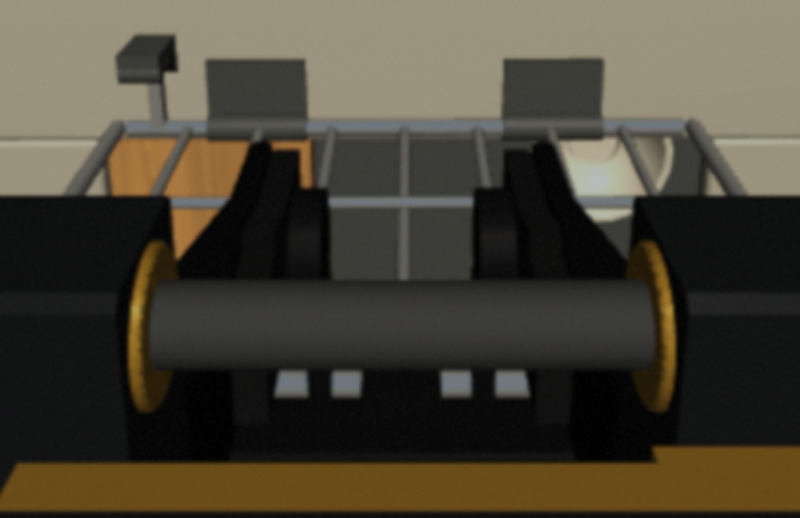

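View pics/s9.png

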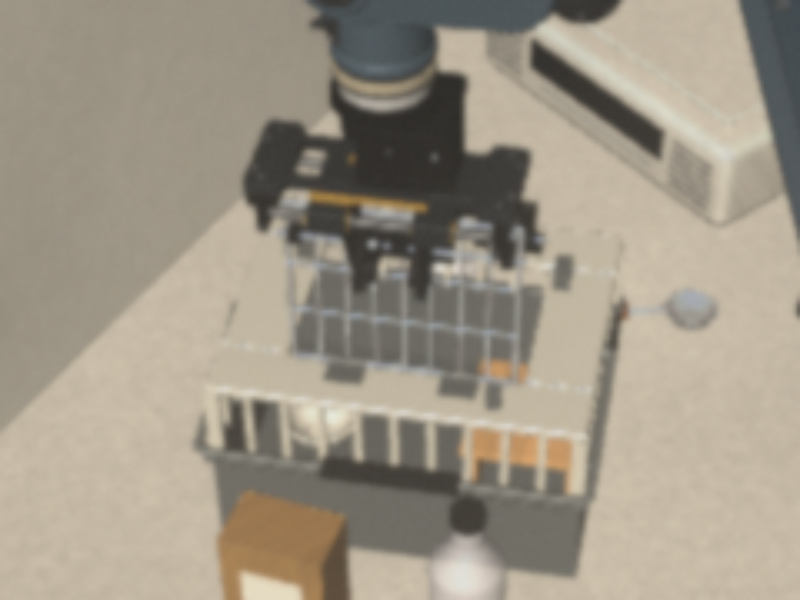

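Request:
play_rows --series '[{"tx":0,"ty":0,"tz":0,"turn":0},{"tx":0,"ty":0,"tz":0,"turn":0},{"tx":0,"ty":0,"tz":0,"turn":0},{"tx":0,"ty":0,"tz":0,"turn":0}]'

```text
time_s: 14.0
position: [0.5775, 0.0567, 0.3591]
tcp_rot: [[0.945, 0.328, -0.006], [0.328, -0.945, -0.003], [-0.007, 0.001, -1.0]]
force: [-7.6, -4.5, 4.2]
opening: 0.42
```

```bash
python3 - <<'E'
from rig import bot
s=bot.read_state();print(s["position"],s["force"],s["opening"],s["qvel"],s["time_s"])
print(bot.hand_in())
E
```

```text
[0.57747818 0.05666773 0.35913268] [-7.59171766 -4.47015646  4.15507774] 0.419694371284003 [ 0.04409551 -0.04291746  0.00964834  0.02727011  0.01688925 -0.03077072] 14.0
the job is handed in; nothing more can be done
None
```

The gate is open to about upright (1.57 rad by the wrist camera), and the gripper is still holding it by the squeezed finger discs. I handed the job in at 14 s; no verdict is reported.

- **Safety catch:** I squeezed it until the jaws were about 13.4 mm apart, against 14 mm nominal when fully squeezed. A wrist picture afterwards showed the bolt drawn clear of the gate's tongue. A top picture taken with the gate at about 1.41 rad showed lug and rest still close together.
- **Discs and swing:** The discs closed to about 37 mm, against 38 mm nominal, so both rods should be fully in. I then swung the gate past its click in steps.
- **Last checks:** The arm was standing still with about 10 N on the wrist. Nothing near the carrier looked moved in the pictures, but I did not measure the bystanders.
- **Disagreement:** At about 1.4 rad, the hand's position gave 1.39 rad and the camera 1.41. The grasp point was about 5 mm farther from the hinge than the nominal radius, and an upward force of about 15 N showed. At the final pose that upward force had dropped to about 4 N.

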